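# Clamp a filter core and lock the clamp's jam nut

## Robot

A 7-joint arm with a two-finger parallel gripper is mounted at the origin on the work surface. World frame = base frame: x ahead of the robot, y to its left, z up, the work surface at z = 0. Lengths are in mm, angles in rad, forces in N, time in s.
With the tool pointing down it reaches from about 400 to 875 mm from the base axis. Payload 6.5 kg.
Tool frame: the origin (TCP) lies midway between the tips of the shut fingers; the grasp point (between the pads) lies 19 mm behind it; z points along the fingers, y is the line along which they close (so a half turn about z gives the same grasp; the last joint's range is limited). The gripper opens to 85 mm and grips with 20 to 120 N. Pads are 22 mm wide; open, the fingers measure 114 mm over their backs; the gripper's body (76 mm by 85 mm) begins 54 mm behind the grasp point. The pads swing forward as they close: fully open they stand 13 mm farther back than shut.
Start: joints at [1.189, 0.536, -0.004, 1.538, 0.003, 1.067, -0.071], TCP at [201.871, -617.85, 231.29] pointing down, gripper open.
Joint ranges: [-2.7, 2.7], [-0.37, 2.16], [-1.27, 1.26], [0.24, 2.4], [-1.31, 4.45], [0.19, 1.91], [-2.76, 2.76]. Speed limits (rad/s): [2.39, 2.39, 3.14, 3.14, 3.14, 3.14, 3.14].

## Interface

Orientations are given as a rotation vector (axis times angle).
In Python, from bench import status, cams, ticket gives the robot as it stands.
- The arm moves only by the shell command python3 -m crank 'ROWS'. ROWS is a JSON object of lists of equal length, an entry for each row: "xyz": the shift along the tool's x, y, z in mm, a list of three; "angular": the turn, a rotation vector about the tool's x, y, z in degrees, a list of three; "fingers": the gripper command: -1 is fully open, 1 is shut, values between are in proportion. In form: {"xyz": [[x, y, z], ...], "angular": [[ax, ay, az], ...], "fingers": [fingers, ...]}. A call has 1 to 12 rows; each row shifts and turns the commanded pose from where the row before left it, along the tool's axes as they then stand; what a row does not reach is not made up. A row lasts 1/10 s, in which the tool goes at most 50 mm and 8.59 degrees, less where a joint would pass 70% of its speed; a pose out of reach is approached as far as the arm can. A call with a gripper value outside its range is refused whole. The fingers move at their own pace and stop on an object; the grip force is fixed at half the most. Time passes only in rows, so rows that do not move let the fingers close. It gives the time, the measured TCP pose, the force, the opening and the grip force at its end, in the units of the state.
- status.state(): the state, without advancing time (a new reading comes with each control period).
- cams.grab_frame(name): name is "side" or "top"; returns the picture (480x640x3 uint8, red, green, blue); there is no depth.
- cams.get_calibration(name): a dict with "vertical_fov" (degrees; the focal length in pixels is half the picture's height over the tangent of half this angle, whatever the lens; pixels are square), "cx", "cy" (the principal point, pixels), "origin" and "rotation" of the camera in the world. Camera axes: x right, y up, looking along -z (the intrinsics and any distortion apply to the point x, -y, -z); pixel columns grow to the right and rows downward; lengths in mm; the calibration is good to about 2 mm. A picture is of the moment at which its call begins. get_calibration takes no time and is no camera call.
- ticket.hand_in(): hands the job in; it is judged then, once.
Trained networks look in the newest picture that a camera, given by its name, has taken for a name from the list of things; names that differ only in an ending like _2 or _b are one class to them, and where a whole thing is asked for, a point or a joint stands for the part that bears it (a point fixed in the world has none). Each returns a list of dicts, best first, with "confidence" (0 to 1); they miss things now and then, are a little off and sometimes report something else, mostly with a low value. They report only what shows in the picture. A call takes as long as a camera call. They do not tell look-alikes from the thing itself.
- cams.boxes_of(name, camera): "point" ([x, y, z] in mm, in world coordinates, good to about 4 mm: the middle of the surface that is visible of it).
- cams.landmark_of(name, camera): "point" ([x, y, z] in mm, in world coordinates, good to about 4 mm: a listed point, or the origin of a listed thing).
The state is a dict: "clock": time; "qpos": joint angles; "joint_vel": joint speeds; "joint_torque": joint torques, N m; "eef_pos": TCP position; "eef_rot": TCP orientation; "ft_force": force on the tool from outside, world axes, zero at the start; "moment": the same for the moment, N m; "gripper_width": finger opening in mm; "grip_force": force on a finger pad.
Only numpy, scipy, OpenCV 4.12 (cv2) and the standard library are available. Lean on these libraries where they do the work, as an engineer would, in place of code of your own. Each camera call takes 0.05 s, during which the arm holds its last target. There are 200 camera calls.

## Task

Lower the red-handled lever of the blue clamp, without slamming it, until its black foot rests on the brittle pink filter core. Then turn the yellow hexagonal jam nut on the lever clockwise (seen from above) all the way down until it is seated against the boss under it, with the lever staying down. Leave the core standing where it is and do not disturb the other things on the bench.

Things in the scene. Friction and masses are not known exactly. Their poses are not given: they have to be found in the camera images.
- lever_pivot (a point): Point on the pivot axis of the blue clamp (steel plate 270 x 120 x 12 mm bolted to the bench, with an upright of two cheeks). 152 mm above the bench. Its x axis points level from the core towards the upright (the lowered lever points along its -x), its y axis is the pivot axis (level), z is up. The core's place is 110 mm from here along -x. The upright reaches 22 mm above this point and 30 mm to either side.
- clamp_lever (a joint): Angle of the lever about the pivot, rad: 0 = level, foot just on the core; grows as the handle is raised, to 1.0. Starts raised by 0.5 to 0.85. A stiff pivot (about 0.75 N m): the lever stays where it is left. Some 6 to 9 N at the red handle lowers it; a stop 0.02 rad below level.
- lever_grip (a point): Centre of the lever's red handle, a round grip 26 mm thick and 81 mm long in line with the lever; this point is on its axis, 185 mm from the pivot axis and 33 mm from the handle's free end. Axes turn with the lever: -x along the lever to the free end, y along the pivot axis. It can be pinched from above across y, or pushed down from above.
- foot (a point): Centre of the underside of the lever's round black foot (34 mm across, 14 mm thick), 110 mm from the pivot along the lever and 44 mm below the lever's centre line.
- jam_nut (a joint): Angle of the yellow jam nut, rad: grows as it is turned clockwise seen from above (running down, 4 mm a turn, right-hand thread). 4.2 = seated hard against the boss (a stop). Starts at 0.2 to 1.8. Friction about 0.1 N m; it stays where it is left.
- nut_centre (a point): Centre of the yellow hexagonal jam nut: 36 mm across flats, 20 mm high, on the brass spindle (20 mm thick, 14 to 17 mm proud of the nut) on top of the lever, 110 mm from the pivot. z along the spindle, away from the foot (up when the lever is lowered); flats face +x and -x and every 60 degrees. Lever level and nut seated: the centre is 197 mm above the bench.
- boss_top (a point): Centre of the top of the round dark boss the nut seats on (through a thin washer, 34 mm across, that goes up and down with the nut). The boss is 30 mm across and stands 22 mm high on the lever bar, which is 24 mm wide and 20 mm high; so fingers may pass up to 20 mm below the nut's underside all round.
- pink_core_centre (a point): Centre (half-way up) of the pink ceramic filter core, a cylinder 65 mm across, 90 mm high, 0.35 kg, loose, standing on the clamp's round rubber pad (18 mm above the bench) under the foot. Not to be moved.
- cream_core_centre (a point): Bystander: centre of a cream core, 65 mm across and 90 mm high, standing beside the clamp.
- spanner_grip (a point): Bystander: handle of a steel spanner 190 mm long lying beside the clamp.
- cover: Bystander: round grey pipe cover 120 mm across, 18 mm high; origin under its centre.
- white_can: Bystander: white can 96 mm across, 120 mm high; origin under its centre.
- orange_can: Bystander: orange can 84 mm across, 100 mm high; origin under its centre.
- spring_seat: Bystander: brass plate 90 mm across with a coil spring on it, 65 mm high; origin under its centre.
- bolt0: Bystander: steel bolt standing on its head, 68 mm high, 35 mm across; origin under its centre.
- bolt1: Bystander: second such bolt.
Not all that is in view belongs to the job. Leave any green or turquoise look-alike of the part that bears pink_core_centre alone.

How it is judged:
By the outcome, as a careful person would: the job done as asked, in the order asked, and still so for the second after the job is handed in, with the robot touching nothing.
It also fails if it takes over 66 s, if anything falls off the work surface, if the arm or the gripper's body presses on something with over 40 N, if the wrist force passes 120 N, or if a joint passes its speed limit or range.

## Working session

There is one attempt and no reset: what is moved stays moved. The work goes in short steps, Python scripts to look and compute and a shell command to move; the robot and the scene stay as the last step left them, time stands still between calls to the robot, and variables do not carry over. Pictures are saved under pics/ and viewed, at most 10 in all, crops included, and the job is handed in when it is done.

```bash
ls; mkdir -p pics; python3 - <<'E'
from bench import status,cams
import cv2,numpy as np
print(status.state())
for c in("side","top"):
    im=cams.grab_frame(c);cv2.imwrite(f"pics/{c}0.png",im[:,:,::-1])
    for n in["lever_pivot","lever_grip","foot","nut_centre","boss_top","pink_core_centre","cream_core_centre","spanner_grip","white_can","orange_can","cover","spring_seat","bolt0"]:
        print(c,n,[(np.round(d["point"]).tolist(),round(d["confidence"],2)) for d in cams.landmark_of(n,c)[:3]])
E
```

```text
pics
{'clock': 0.0, 'qpos': array([ 1.18880053,  0.53717453, -0.00443158,  1.53885292,  0.00261075,
        1.0673037 , -0.07119154]), 'joint_vel': array([-6.81975499e-04, -4.64778037e-04,  5.11276796e-05,  1.45811139e-03,
        5.94121269e-04, -7.38988326e-04,  7.20247311e-04]), 'joint_torque': array([-1.84829205e-04, -5.83397841e+01,  1.04876921e+00, -2.59093988e+01,
        1.24015688e-02,  9.64439590e-03, -3.34925858e-05]), 'eef_pos': array([ 201.65442719, -617.27177674,  230.41561965]), 'eef_rot': array([-3.10082887e+00, -4.93850721e-01,  6.43699499e-04]), 'ft_force': array([-0.09158934, -0.31180712,  0.04054334]), 'moment': array([-0.00767252, -0.00033949, -0.03840341]), 'grip_force': 0.0, 'gripper_width': 85.47183502132013}
side lever_pivot [([725.0, -104.0, 154.0], 0.82), ([583.0, -225.0, 6.0], 0.45), ([614.0, -103.0, 199.0], 0.35)]
side lever_grip [([590.0, -102.0, 281.0], 0.83)]
side foot [([612.0, -105.0, 203.0], 0.89)]
side nut_centre [([679.0, -102.0, 264.0], 0.64)]
side boss_top [([666.0, -100.0, 248.0], 0.67)]
side pink_core_centre [([520.0, 42.0, 46.0], 0.87), ([613
[... 655 characters left out ...]
 0.53), ([668.0, -105.0, 255.0], 0.36)]
top boss_top [([669.0, -104.0, 257.0], 0.58)]
top pink_core_centre [([513.0, 40.0, 44.0], 0.91), ([466.0, -259.0, 43.0], 0.91), ([785.0, 26.0, 46.0], 0.68)]
top cream_core_centre [([632.0, 11.0, 42.0], 0.96), ([606.0, -451.0, -1.0], 0.2)]
top spanner_grip [([580.0, -218.0, 7.0], 0.74), ([633.0, 18.0, 43.0], 0.26)]
top white_can [([539.0, 452.0, 1.0], 0.95)]
top orange_can [([678.0, 386.0, -1.0], 0.81), ([604.0, -449.0, 1.0], 0.56)]
top cover [([483.0, -434.0, 0.0], 0.76)]
top spring_seat [([610.0, -453.0, -1.0], 0.79), ([593.0, -103.0, 283.0], 0.46)]
top bolt0 [([677.0, -102.0, 257.0], 0.64), ([669.0, -103.0, 255.0], 0.61), ([424.0, 392.0, 3.0], 0.54)]
```

View pics/side0.png

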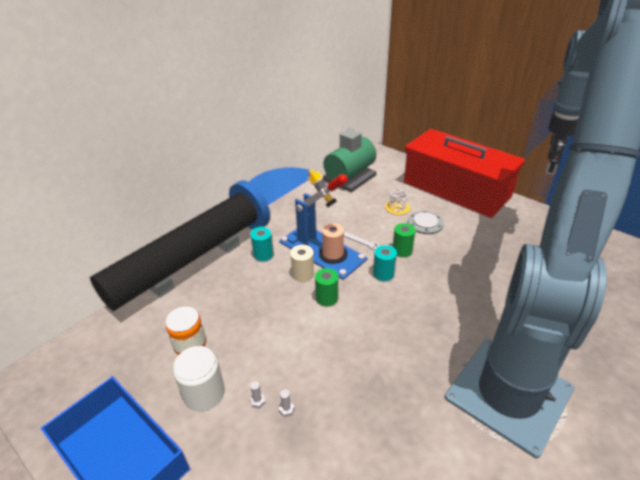

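View pics/top0.png

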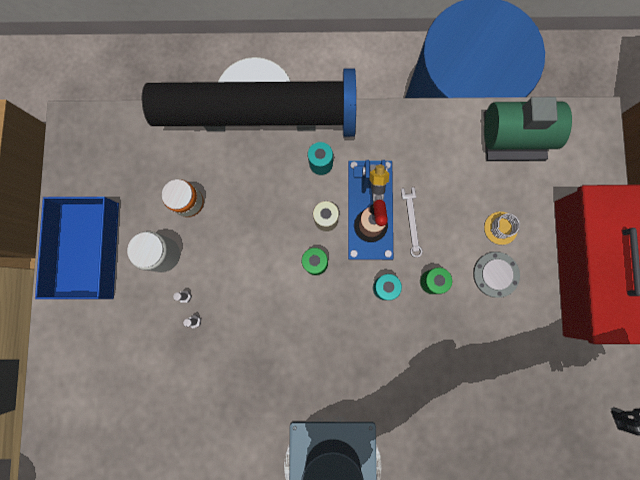

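The clamp is aligned with world x. Its pivot is at about (725,-104), top-image pixel (370,170), and the red handle is at about px (380,212). The raised lever reads about 0.77 rad. I'll go above the handle with the fingers shut and push it down.

```bash
cat > h.py <<'E'
from bench import status
import numpy as np
from scipy.spatial.transform import Rotation as R
def show(*targets):
    s=status.state();r=R.from_rotvec(s["eef_rot"]);m=r.as_matrix()
    print("t",round(s["clock"],2),"pos",s["eef_pos"].round(1),"toolx yaw",round(np.degrees(np.arctan2(m[1,0],m[0,0])),1),"tilt",(m[:2,2]*57.3).round(2),
     "q",s["qpos"].round(2),"F",s["ft_force"].round(1),"M",s["moment"].round(2),"w",round(s["gripper_width"],1),"g",round(s["grip_force"],1))
    for t in targets: print("to",t,"tool delta",r.inv().apply(np.array(t)-s["eef_pos"]).round(1))
E
python3 -m crank '{"xyz":[[38,-26,-12],[38,-26,-12],[38,-26,-12],[38,-26,-12],[38,-26,-12],[38,-26,-12],[38,-26,-12],[38,-26,-12],[38,-26,-12],[38,-26,-12],[38,-26,-12],[38,-26,-12]],"angular":[[0,0,0],[0,0,0],[0,0,0],[0,0,0],[0,0,0],[0,0,0],[0,0,0],[0,0,0],[0,0,0],[0,0,0],[0,0,0],[0,0,0]],"fingers":[1,1,1,1,1,1,1,1,1,1,1,1]}'
python3 -c "
from h import *
show((585,-103,350))"
```

```text
clock: 2.6
eef_pos: [539.2, -178.1, 376.1]
eef_rot: [3.102, 0.494, 0.001]
ft_force: [1.1, -1.2, -0.2]
gripper_width: 0.4
grip_force: 0.0
t 2.6 pos [ 539.2 -178.1  376.1] toolx yaw 18.1 tilt [ 0.03 -0.02] q [ 0.44  0.29 -0.25  1.56  0.07  1.3  -1.08] F [ 1.1 -1.2 -0.2] M [-0.03  0.01 -0.04] w 0.4 g 0.0
to (585, -103, 350) tool delta [ 66.8 -57.2  26.1]
```

```bash

python3 -m crank '{"xyz":[[33,-29,0],[34,-28,0],[0,0,0],[0,0,0],[0,0,6],[0,0,10],[0,0,10],[0,0,0]],"angular":[[0,0,0],[0,0,0],[0,0,6],[0,0,6],[0,0,6],[0,0,0],[0,0,0],[0,0,0]],"fingers":[1,1,1,1,1,1,1,1]}'
python3 - <<'E'
from h import *
show((585,-103,350))
from bench import cams
import cv2
im=cams.grab_frame("top");a=cv2.resize(im[140:260,310:430],None,fx=4,fy=4,interpolation=2)
cv2.imwrite("pics/t1.png",a[:,:,::-1])
th=.768
for r in(195,):
  print(725-r*np.cos(th)+13*np.sin(th),152+r*np.sin(th)+13*np.cos(th))
E
```

```text
clock: 3.4
eef_pos: [583.3, -104.6, 347.2]
eef_rot: [-3.141, -0.006, 0.005]
ft_force: [0.3, -0.2, 0.2]
gripper_width: -0.1
grip_force: 0.0
t 3.4 pos [ 583.3 -104.6  347.2] toolx yaw 0.2 tilt [-0.2   0.03] q [ 0.28  0.35 -0.23  1.54  0.08  1.26 -1.54] F [ 0.3 -0.2  0.2] M [0.01 0.04 0.  ] w -0.1 g 0.0
to (585, -103, 350) tool delta [ 1.7 -1.6 -2.8]
593.7672811865436 296.8170346085995
```

View pics/t1.png

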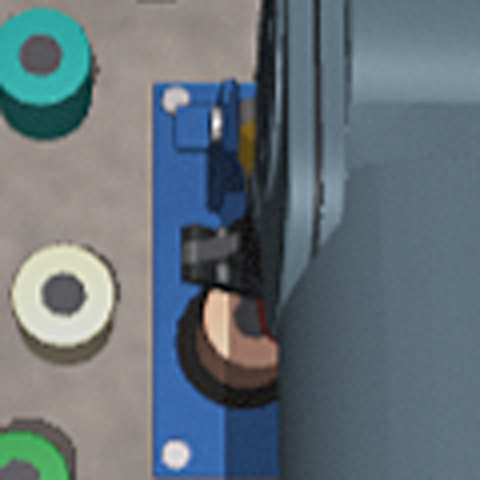

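The arm hides the handle in this view: only the pink core's edge shows, at about px (240,330). I'll go on by force.

```bash

python3 -m crank '{"xyz":[[0,0,12],[0,0,12],[0,0,4],[0,0,4],[0,0,4],[0,0,4],[0,0,4],[0,0,0]],"angular":[[0,0,0],[0,0,0],[0,0,0],[0,0,0],[0,0,0],[0,0,0],[0,0,0],[0,0,0]],"fingers":[1,1,1,1,1,1,1,1]}'
python3 -c "
from h import *
show((590,-103,300))"
```

```text
clock: 4.25
eef_pos: [584.5, -104.8, 305.1]
eef_rot: [3.141, 0.003, 0.0]
ft_force: [0.1, -0.6, 0.3]
gripper_width: 0.3
grip_force: 0.3
t 4.25 pos [ 584.5 -104.8  305.1] toolx yaw 0.1 tilt [ 0.01 -0.01] q [ 0.28  0.38 -0.23  1.6   0.09  1.17 -1.55] F [ 0.1 -0.6  0.3] M [-0.05 -0.03 -0.  ] w 0.3 g 0.3
to (590, -103, 300) tool delta [ 5.5 -1.7  5.1]
```

```bash

python3 -m crank '{"xyz":[[0,0,-15],[12,-1,0],[0,0,5],[0,0,5],[0,0,4],[0,0,3],[-1,0,3],[-2,0,3],[0,0,0]],"angular":[[0,0,0],[0,0,0],[0,0,0],[0,0,0],[0,0,0],[0,0,0],[0,0,0],[0,0,0],[0,0,0]],"fingers":[1,1,1,1,1,1,1,1,1]}'
python3 -c "
from h import *
show((590,-103,300))"
```

```text
clock: 5.15
eef_pos: [593.1, -103.6, 297.1]
eef_rot: [3.142, 0.003, -0.0]
ft_force: [-0.4, 0.2, 0.2]
gripper_width: -0.1
grip_force: 0.0
t 5.15 pos [ 593.1 -103.6  297.1] toolx yaw 0.1 tilt [-0.01 -0.  ] q [ 0.27  0.41 -0.23  1.59  0.1   1.16 -1.55] F [-0.4  0.2  0.2] M [ 0.05  0.01 -0.02] w -0.1 g 0.0
to (590, -103, 300) tool delta [-3.1 -0.7 -2.9]
```

```bash

python3 -m crank '{"xyz":[[0,0,3],[-1,0,3],[-2,0,3],[-2,0,3],[-2,0,3],[0,0,0]],"angular":[[0,0,0],[0,0,0],[0,0,0],[0,0,0],[0,0,0],[0,0,0]],"fingers":[1,1,1,1,1,1]}'
python3 -c "
from h import *
show((590,-103,300))"
```

```text
clock: 5.75
eef_pos: [585.7, -103.6, 281.6]
eef_rot: [-3.141, -0.003, 0.002]
ft_force: [-0.7, 0.1, 0.3]
gripper_width: -0.2
grip_force: 0.1
t 5.75 pos [ 585.7 -103.6  281.6] toolx yaw 0.1 tilt [-0.07  0.01] q [ 0.27  0.41 -0.23  1.62  0.1   1.12 -1.55] F [-0.7  0.1  0.3] M [ 0.06  0.   -0.03] w -0.2 g 0.1
to (590, -103, 300) tool delta [  4.3  -0.6 -18.4]
```

```bash
python3 - <<'E'
from bench import cams
import cv2,numpy as np
im=cams.grab_frame("side");a=cv2.resize(im[140:290,250:450],None,fx=4,fy=4,interpolation=2)
cv2.imwrite("pics/s2.png",a[:,:,::-1])
for n in["lever_grip","nut_centre","foot"]:
  print(n,[(np.round(d["point"]).tolist(),round(d["confidence"],2)) for d in cams.landmark_of(n,"side")[:2]])
from h import *;show()
E
```

```text
lever_grip []
nut_centre [([667.0, -102.0, 257.0], 0.52)]
foot [([605.0, -102.0, 187.0], 0.77)]
t 5.95 pos [ 586.2 -103.7  282. ] toolx yaw 0.1 tilt [-0.04  0.  ] q [ 0.27  0.41 -0.23  1.62  0.1   1.13 -1.55] F [-0.6 -0.6  0.6] M [ 0.03 -0.   -0.02] w 0.2 g 0.0
```

View pics/s2.png

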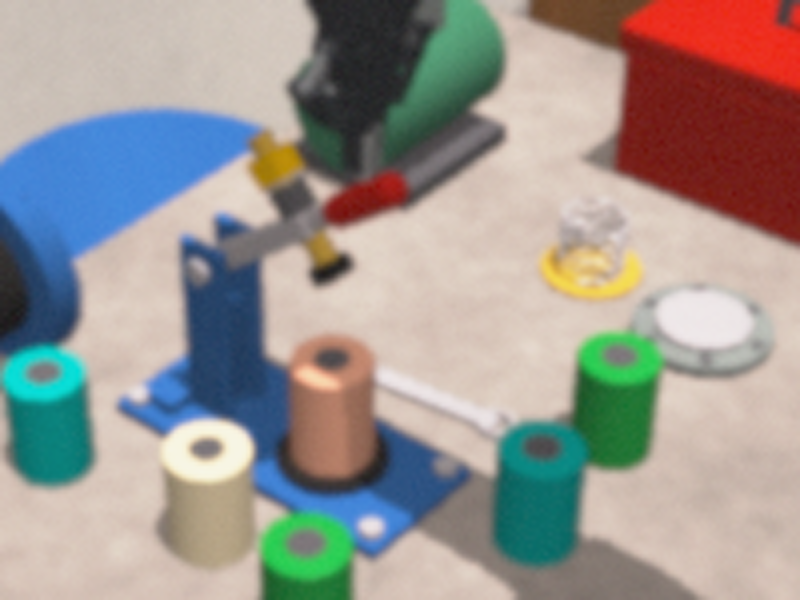

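The tip is on the red handle (px 370,190 in the crop) and the foot has dropped 14 mm, so the lever is following. I'll keep going along the arc.

```bash

python3 -m crank '{"xyz":[[-5,0,6],[-5,0,6],[-4,0,6],[-4,0,6],[-4,0,6],[-3,0,6],[-3,0,6],[-2,0,6],[-2,0,6],[-2,0,6],[-2,0,6],[-2,0,6]],"angular":[[0,0,0],[0,0,0],[0,0,0],[0,0,0],[0,0,0],[0,0,0],[0,0,0],[0,0,0],[0,0,0],[0,0,0],[0,0,0],[0,0,0]],"fingers":[1,1,1,1,1,1,1,1,1,1,1,1]}'
python3 - <<'E'
from h import *
from bench import cams
show()
for c in("side","top"):
  cams.grab_frame(c)
  for n in["foot","nut_centre","lever_grip"]:
    print(n,[(np.round(d["point"]).tolist(),round(d["confidence"],2)) for d in cams.landmark_of(n,c)[:2]])
E
```

```text
clock: 7.15
eef_pos: [548.1, -103.8, 209.7]
eef_rot: [3.142, 0.003, -0.0]
ft_force: [-1.2, 0.1, 1.8]
gripper_width: -0.1
grip_force: 0.6
t 7.15 pos [ 548.1 -103.8  209.7] toolx yaw 0.1 tilt [-0.02 -0.  ] q [ 0.29  0.42 -0.23  1.8   0.11  0.94 -1.56] F [-1.2  0.1  1.8] M [ 0.05  0.15 -0.01] w -0.1 g 0.6
foot []
nut_centre [([627.0, -105.0, 223.0], 0.66), ([427.0, 386.0, -0.0], 0.5)]
lever_grip [([544.0, -100.0, 195.0], 0.81), ([679.0, 391.0, -2.0], 0.46)]
foot []
nut_centre [([535.0, 453.0, 0.0], 0.15)]
lever_grip []
```

```bash

python3 -m crank '{"xyz":[[-1,0,5],[-1,0,5],[-1,0,5],[-1,0,4],[-1,0,4],[-1,0,3],[0,0,3],[0,0,2],[0,0,2],[0,0,2],[0,0,2]],"angular":[[0,0,0],[0,0,0],[0,0,0],[0,0,0],[0,0,0],[0,0,0],[0,0,0],[0,0,0],[0,0,0],[0,0,0],[0,0,0]],"fingers":[1,1,1,1,1,1,1,1,1,1,1]}'
python3 -c "
from h import *
show()"
```

```text
clock: 8.65
eef_pos: [542.3, -103.7, 173.1]
eef_rot: [3.142, 0.003, -0.0]
ft_force: [-0.7, 0.5, 1.1]
gripper_width: -0.1
grip_force: 0.5
t 8.65 pos [ 542.3 -103.7  173.1] toolx yaw 0.1 tilt [-0.01 -0.  ] q [ 0.28  0.45 -0.22  1.84  0.13  0.86 -1.57] F [-0.7  0.5  1.1] M [-0.    0.14 -0.02] w -0.1 g 0.5
```

```bash

python3 -m crank '{"xyz":[[0,0,1],[0,0,1],[0,0,1],[0,0,1],[0,0,1]],"angular":[[0,0,0],[0,0,0],[0,0,0],[0,0,0],[0,0,0]],"fingers":[1,1,1,1,1]}'
python3 -m crank '{"xyz":[[0,0,1],[0,0,1]],"angular":[[0,0,0],[0,0,0]],"fingers":[1,1]}'
python3 -m crank '{"xyz":[[0,0,1]],"angular":[[0,0,0]],"fingers":[1]}'
```

```text
clock: 9.15
eef_pos: [542.4, -103.7, 168.2]
eef_rot: [-3.142, -0.003, -0.0]
ft_force: [-0.5, 0.0, 1.7]
gripper_width: 0.2
grip_force: 0.5
clock: 9.35
eef_pos: [542.4, -103.7, 166.2]
eef_rot: [3.142, 0.003, -0.0]
ft_force: [-0.7, -0.1, 1.4]
gripper_width: -0.1
grip_force: 0.5
clock: 9.45
eef_pos: [542.4, -103.8, 165.2]
eef_rot: [3.142, 0.003, -0.0]
ft_force: [-1.0, -0.6, 1.2]
gripper_width: 0.4
grip_force: 0.5
```

```bash

python3 -m crank '{"xyz":[[0,0,1]],"angular":[[0,0,0]],"fingers":[1]}'
python3 -m crank '{"xyz":[[0,0,0.7]],"angular":[[0,0,0]],"fingers":[1]}'
python3 - <<'E'
from bench import cams
import cv2,numpy as np
im=cams.grab_frame("side");a=cv2.resize(im[160:290,270:430],None,fx=5,fy=5,interpolation=2)[:600]
cv2.imwrite("pics/s3.png",a[:,:,::-1])
for n in["lever_grip","nut_centre","foot"]:
  print(n,[(np.round(d["point"]).tolist(),round(d["confidence"],2)) for d in cams.landmark_of(n,"side")[:2]])
from h import *;show()
E
```

```text
clock: 9.55
eef_pos: [542.4, -103.7, 164.9]
eef_rot: [3.141, 0.003, -0.0]
ft_force: [-5.9, 0.9, 13.8]
gripper_width: 0.0
grip_force: 7.2
clock: 9.65
eef_pos: [542.4, -103.7, 164.8]
eef_rot: [3.141, 0.002, -0.0]
ft_force: [-7.0, 0.8, 18.1]
gripper_width: -0.1
grip_force: 9.1
lever_grip [([537.0, -103.0, 150.0], 0.95)]
nut_centre [([612.0, -102.0, 200.0], 0.64)]
foot [([609.0, -104.0, 108.0], 0.94)]
t 9.85 pos [ 542.4 -103.7  164.9] toolx yaw 0.1 tilt [ 0.01 -0.02] q [ 0.28  0.47 -0.22  1.85  0.13  0.84 -1.58] F [-5.7  0.8 13.4] M [ 0.2   1.21 -0.03] w -0.1 g 6.6
```

View pics/s3.png

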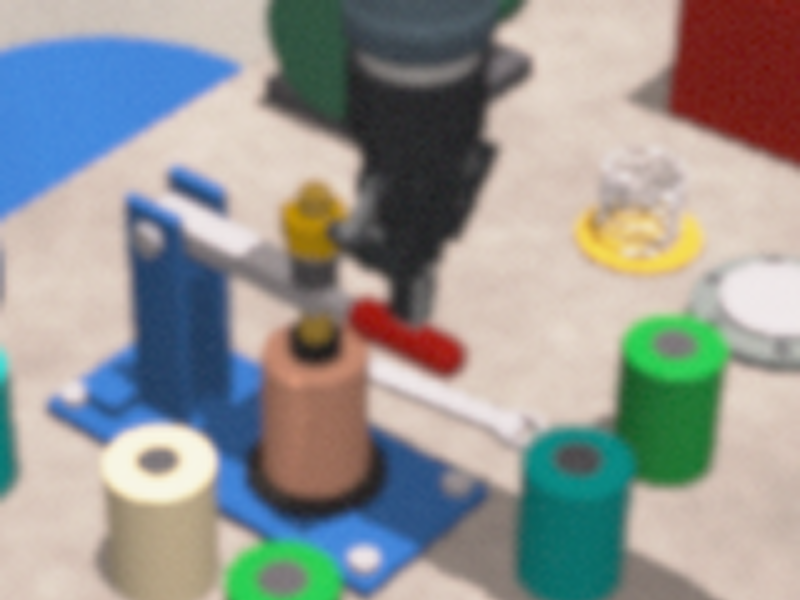

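The black foot sits on the pink core (px 315,345). The handle top is at z = 165, which is level, and contact is about 15 N. I'll rise, step back, and look at the nut's orientation.

```bash

python3 -m crank '{"xyz":[[0,0,-2],[0,0,-10],[0,0,-40],[0,0,-40],[0,0,-40],[-40,0,0],[-40,0,0],[-30,0,0],[0,0,0],[0,0,0],[0,0,0],[0,0,0]],"angular":[[0,0,0],[0,0,0],[0,0,0],[0,0,0],[0,0,0],[0,0,0],[0,0,0],[0,0,0],[0,0,-8],[0,0,-8],[0,0,-8],[0,0,-8]],"fingers":[1,1,1,1,1,1,1,1,-1,-1,-1,-1]}'
python3 -m crank '{"xyz":[[0,0,0],[0,0,0],[0,0,0],[0,0,0],[0,0,0],[0,0,0],[0,0,0],[0,0,0],[0,0,0],[0,0,0],[0,0,0],[0,0,0]],"angular":[[0,0,-8],[0,0,-8],[0,0,-8],[0,0,-8],[0,0,-8],[0,0,-8],[0,0,-8],[0,0,-8],[0,0,-8],[0,0,-8],[0,0,-8],[0,0,-8]],"fingers":[-1,-1,-1,-1,-1,-1,-1,-1,-1,-1,-1,-1]}'
python3 - <<'E'
from bench import cams
import cv2,numpy as np
for c in("top","side"):
  im=cams.grab_frame(c)
  C=cams.get_calibration(c);f=240/np.tan(np.radians(C["vertical_fov"])/2)
  p=(np.array([614,-103.5,202])-C["origin"])@np.array(C["rotation"]);u=C["cx"]+f*p[0]/-p[2];v=C["cy"]-f*p[1]/-p[2];print(c,u,v,f,C["origin"],[k for k in C])
  u,v=int(u),int(v);a=cv2.resize(im[v-20:v+20,u-20:u+20],None,fx=12,fy=12,interpolation=2)
  cv2.imwrite(f"pics/{c}4.png",a[:,:,::-1])
  for n in["lever_grip","nut_centre","foot","boss_top","pink_core_centre"]:
    print(n,[(np.round(d["point"]).tolist(),round(d["confidence"],2)) for d in cams.landmark_of(n,c)[:3]])
a=[cv2.imread(f"pics/{c}4.png") for c in("top","side")];cv2.imwrite("pics/n4.png",np.hstack(a)[:, :800] if 0 else cv2.resize(np.hstack(a),(800,400)))
from h import *;show()
E
```

```text
clock: 11.05
eef_pos: [432.5, -103.9, 296.2]
eef_rot: [3.016, 0.877, 0.001]
ft_force: [-0.8, 0.0, -0.6]
gripper_width: 57.9
grip_force: 0.0
clock: 12.25
eef_pos: [432.6, -103.9, 296.1]
eef_rot: [1.366, 2.828, 0.0]
ft_force: [0.8, 0.0, -0.5]
gripper_width: 85.5
grip_force: 0.0Traceback (most recent call last):
  File "<stdin>", line 6, in <module>
IndexError: invalid index to scalar variable.
```

```bash

python3 - <<'E'
from bench import cams
import cv2,numpy as np
from h import *;show()
A=[]
for c in("top","side"):
  im=cams.grab_frame(c)
  C=cams.get_calibration(c);f=240/np.tan(np.radians(C["vertical_fov"])/2);print(C)
  p=R.from_rotvec(np.ravel(C["rotation"])).inv().apply(np.array([614,-103.5,202])-C["origin"]) ;u=C["cx"]+f*p[0]/-p[2];v=C["cy"]-f*p[1]/-p[2];print(c,u,v,f)
  u,v=int(u),int(v);A.append(cv2.resize(im[v-20:v+20,u-20:u+20],(400,400),interpolation=2))
  for n in["lever_grip","nut_centre","foot","boss_top","pink_core_centre"]:
    print(n,[(np.round(d["point"]).tolist(),round(d["confidence"],2)) for d in cams.landmark_of(n,c)[:3]])
cv2.imwrite("pics/n4.png",np.hstack(A)[:,:,::-1])
E
```

```text
t 12.3 pos [ 432.6 -103.9  296.1] toolx yaw 128.8 tilt [ 0.04 -0.01] q [ 0.53  0.13 -0.43  1.96  0.06  1.07  0.75] F [-0.2  0.1 -0. ] M [ 0.03  0.04 -0.  ] w 85.3 g 0.0
{'vertical_fov': 54.4103221760468, 'cx': 328.70406506777704, 'cy': 240.02366627850577, 'origin': array([ 414.34678645,   -8.8100555 , 1240.5138413 ]), 'rotation': array([ 0.11083193, -0.09080474, -1.5712305 ])}
top 376.38798095340695 211.03162113615642 466.8860426994659
lever_grip [([541.0, -101.0, 155.0], 0.84), ([613.0, -108.0, 67.0], 0.31), ([611.0, -103.0, 197.0], 0.28)]
nut_centre [([611.0, -100.0, 195.0], 0.71), ([637.0, 15.0, 45.0], 0.5)]
foot [([612.0, -100.0, 108.0], 0.91)]
boss_top [([612.0, -102.0, 187.0], 0.57)]
pink_core_centre [([512.0, 44.0, 45.0], 0.91), ([613.0, -109.0, 64.0], 0.68), ([785.0, 27.0, 44.0], 0.62)]
{'vertical_fov': 54.966584067858996, 'cx': 323.2429255368456, 'cy': 236.33675093218736, 'origin': array([-78.72688949, 718.57786371, 955.29388348]), 'rotation': array([ 0.41504581, -1.05334419, -2.23795737])}
side 332.7652824292765 202.48547682812423 461.36414163447387
lever_grip [([611.0, -100.0, 109.0], 0.74), ([536.0, -102.0, 151.0], 0.73), ([616.0, -103.0, 201.0], 0.27)]
nut_centre [([612.0, -102.0, 198.0], 0.52)]
foot [([611.0, -101.0, 108.0], 0.93)]
boss_top [([608.0, -104.0, 180.0], 0.7)]
pink_core_centre [([786.0, 29.0, 44.0], 0.91), ([444.0, -138.0, 46.0], 0.81), ([614.0, -99.0, 65.0], 0.77)]
```

View pics/n4.png

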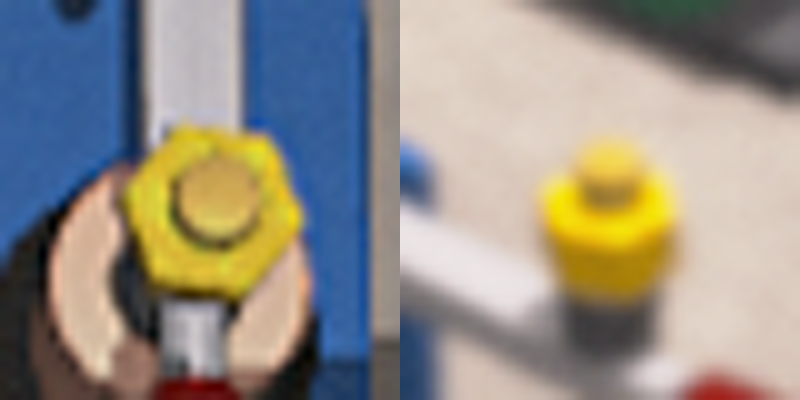

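The crop shows the nut as a hexagon centred at crop px (213,212), with flats turned about 9° clockwise off ±x. A tool yaw of about 201° lets it be driven the whole way in one grip.

```bash

python3 -m crank '{"xyz":[[0,0,0],[0,0,0],[0,0,0],[0,0,0],[0,0,0],[0,0,0],[0,0,0],[0,0,0],[0,0,0]],"angular":[[0,0,-8],[0,0,-8],[0,0,-8],[0,0,-8],[0,0,-8],[0,0,-8],[0,0,-8],[0,0,-8],[0,0,-8]],"fingers":[-1,-1,-1,-1,-1,-1,-1,-1,-1]}'
python3 -c "
from h import *
show((612,-103,296),(612,-103,178))"
```

```text
clock: 13.8
eef_pos: [432.4, -103.9, 295.6]
eef_rot: [0.556, -3.092, -0.0]
ft_force: [-0.3, 0.1, -1.0]
gripper_width: 85.5
grip_force: 0.0
t 13.8 pos [ 432.4 -103.9  295.6] toolx yaw -159.6 tilt [-0.01  0.  ] q [ 0.63  0.14 -0.54  1.95  0.08  1.07  1.98] F [-0.3  0.1 -1. ] M [-0.03  0.02  0.03] w 85.5 g 0.0
to (612, -103, 296) tool delta [-168.7  -61.8   -0.5]
to (612, -103, 178) tool delta [-168.7  -61.8  117.5]
```

```bash

python3 -m crank '{"xyz":[[-40,-15,0],[-40,-15,0],[-40,-15,0],[-40,-14,0],[-8.7,-2.8,0],[0,0,25],[0,0,25],[0,0,20],[0,0,15],[0,0,10],[0,0,5],[0,0,0]],"angular":[[0,0,0],[0,0,0],[0,0,0],[0,0,0],[0,0,0],[0,0,0],[0,0,0],[0,0,0],[0,0,0],[0,0,0],[0,0,0],[0,0,0]],"fingers":[-1,-1,-1,-1,-1,-1,-1,-1,-1,-1,-1,-1]}'
python3 - <<'E'
from h import *
show((612,-103,178))
from bench import cams
import cv2
im=cams.grab_frame("side")
cv2.imwrite("pics/s5.png",cv2.resize(im[150:270,260:420],(800,600),interpolation=2)[:,:,::-1])
E
```

```text
clock: 15.0
eef_pos: [611.9, -104.0, 195.4]
eef_rot: [0.548, -3.093, -0.0]
ft_force: [0.2, 0.2, -0.6]
gripper_width: 85.4
grip_force: 0.0
t 15.0 pos [ 611.9 -104.   195.4] toolx yaw -159.9 tilt [-0.02  0.  ] q [ 0.44  0.57 -0.49  1.63  0.3   1.01  1.78] F [ 0.2  0.2 -0.6] M [ 0.03  0.02 -0.01] w 85.4 g 0.0
to (612, -103, 178) tool delta [-0.4  0.9 17.4]
```

View pics/s5.png

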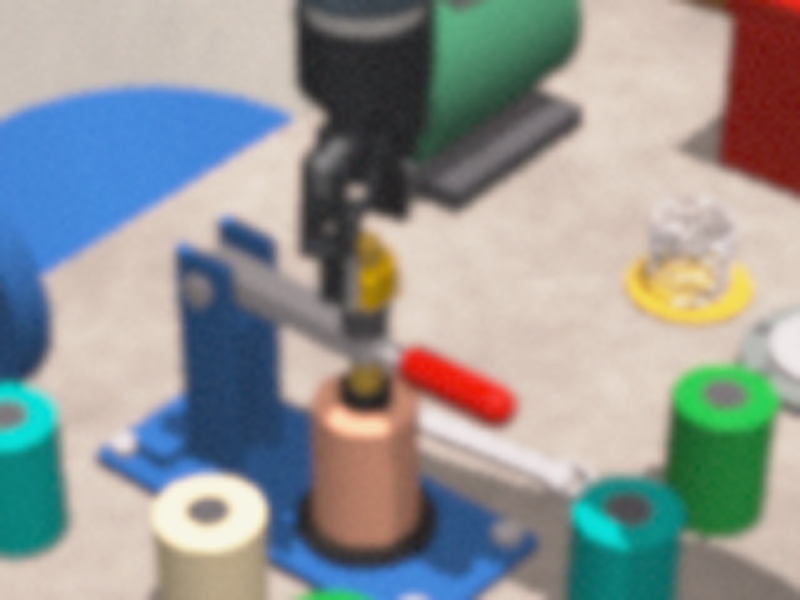

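The nut (px 378,270) stands between the open fingers and the lever is down. I'll descend and close.

```bash

python3 -m crank '{"xyz":[[0,0.9,10],[0,0,7.5],[0,0,0],[0,0,0],[0,0,0],[0,0,0],[0,0,0],[0,0,0],[0,0,0]],"angular":[[0,0,0],[0,0,0],[0,0,0],[0,0,0],[0,0,0],[0,0,0],[0,0,0],[0,0,0],[0,0,0]],"fingers":[-1,-1,-1,0,0,0.1,0.3,0.6,1]}'
python3 -c "
from h import *
show()"
```

```text
clock: 15.95
eef_pos: [611.9, -103.0, 178.5]
eef_rot: [-0.548, 3.093, -0.0]
ft_force: [-0.8, 0.8, 5.2]
gripper_width: 35.2
grip_force: 62.7
t 15.95 pos [ 611.9 -103.   178.5] toolx yaw -159.9 tilt [ 0.03 -0.  ] q [ 0.43  0.59 -0.48  1.64  0.32  0.98  1.77] F [-0.8  0.8  5.2] M [0.13 0.29 0.05] w 35.2 g 62.7
```

```bash

python3 -m crank '{"xyz":[[0,0,0.06],[0,0,0.06],[0,0,0.06],[0,0,0.06],[0,0,0.06]],"angular":[[0,0,6],[0,0,6],[0,0,6],[0,0,6],[0,0,6]],"fingers":[1,1,1,1,1]}'
python3 -c "
from h import *
show()"
```

```text
clock: 16.45
eef_pos: [611.9, -102.9, 178.2]
eef_rot: [0.277, 3.129, 0.0]
ft_force: [-1.2, 0.9, 3.4]
gripper_width: 35.4
grip_force: 62.8
t 16.45 pos [ 611.9 -102.9  178.2] toolx yaw 169.9 tilt [0.03 0.01] q [ 0.35  0.57 -0.36  1.65  0.23  0.96  1.3 ] F [-1.2  0.9  3.4] M [0.11 0.25 0.08] w 35.4 g 62.8
```

```bash

python3 -m crank '{"xyz":[[0,0,0.08],[0,0,0.08],[0,0,0.08],[0,0,0.08],[0,0,0.08],[0,0,0.08],[0,0,0.08],[0,0,0.08],[0,0,0.08],[0,0,0.08],[0,0,0.08],[0,0,0.08]],"angular":[[0,0,7],[0,0,7],[0,0,7],[0,0,7],[0,0,7],[0,0,7],[0,0,7],[0,0,7],[0,0,7],[0,0,7],[0,0,7],[0,0,7]],"fingers":[1,1,1,1,1,1,1,1,1,1,1,1]}'
python3 -c "
from h import *
show()"
python3 -m crank '{"xyz":[[0,0,0.08],[0,0,0.08],[0,0,0.08],[0,0,0.08],[0,0,0.06],[0,0,0.06],[0,0,0.06]],"angular":[[0,0,7],[0,0,7],[0,0,7],[0,0,7],[0,0,5],[0,0,5],[0,0,5]],"fingers":[1,1,1,1,1,1,1]}'
python3 -c "
from h import *
show()"
```

```text
clock: 17.65
eef_pos: [612.2, -102.6, 177.3]
eef_rot: [2.3, 2.139, 0.002]
ft_force: [-0.5, 0.6, 3.1]
gripper_width: 35.0
grip_force: 62.8
t 17.65 pos [ 612.2 -102.6  177.3] toolx yaw 85.9 tilt [0.06 0.02] q [ 0.1   0.55 -0.01  1.67  0.01  0.93  0.01] F [-0.5  0.6  3.1] M [0.26 0.08 0.12] w 35.0 g 62.8
clock: 18.35
eef_pos: [612.5, -102.7, 176.8]
eef_rot: [2.923, 1.15, 0.002]
ft_force: [0.3, 0.3, 2.8]
gripper_width: 35.2
grip_force: 62.7
t 18.35 pos [ 612.5 -102.7  176.8] toolx yaw 42.9 tilt [0.09 0.01] q [-0.02  0.55  0.16  1.68 -0.11  0.92 -0.64] F [0.3 0.3 2.8] M [ 0.15 -0.1   0.12] w 35.2 g 62.7
```

```bash

python3 -m crank '{"xyz":[[0,0,0.05],[0,0,0.05],[0,0,0.05]],"angular":[[0,0,4],[0,0,4],[0,0,3]],"fingers":[1,1,1]}'
python3 -c "
from h import *
show()"
python3 -m crank '{"xyz":[[0,0,0.05],[0,0,0.05],[0,0,0.05]],"angular":[[0,0,3],[0,0,3],[0,0,3]],"fingers":[1,1,1]}'
python3 -c "
from h import *
show()"
```

```text
clock: 18.65
eef_pos: [612.5, -102.8, 176.7]
eef_rot: [3.02, 0.865, 0.002]
ft_force: [0.7, 0.6, 3.5]
gripper_width: 35.0
grip_force: 62.7
t 18.65 pos [ 612.5 -102.8  176.7] toolx yaw 32.0 tilt [0.09 0.01] q [-0.06  0.55  0.21  1.68 -0.14  0.92 -0.81] F [0.7 0.6 3.5] M [0.12 0.01 0.1 ] w 35.0 g 62.7
clock: 18.95
eef_pos: [612.6, -102.8, 176.6]
eef_rot: [3.076, 0.633, 0.002]
ft_force: [-0.1, -0.1, 3.8]
gripper_width: 35.1
grip_force: 64.1
t 18.95 pos [ 612.6 -102.8  176.6] toolx yaw 23.2 tilt [ 0.09 -0.05] q [-0.08  0.56  0.25  1.68 -0.16  0.93 -0.94] F [-0.1 -0.1  3.8] M [-0.05  0.06  2.03] w 35.1 g 64.1
```

Torque jumped from 0.1 to 2 N m after about 177°, which is where the stop was expected. One firm nudge to confirm it's seated.

```bash

python3 -m crank '{"xyz":[[0,0,0],[0,0,0]],"angular":[[0,0,2],[0,0,0]],"fingers":[1,1]}'
python3 -c "
from h import *
show()"
```

```text
clock: 19.15
eef_pos: [612.5, -102.8, 176.6]
eef_rot: [3.085, 0.585, 0.001]
ft_force: [-0.2, -1.5, 4.1]
gripper_width: 35.4
grip_force: 65.6
t 19.15 pos [ 612.5 -102.8  176.6] toolx yaw 21.5 tilt [ 0.07 -0.1 ] q [-0.09  0.56  0.26  1.68 -0.17  0.93 -0.97] F [-0.2 -1.5  4.1] M [-0.18  0.08  2.62] w 35.4 g 65.6
```

```bash

python3 -m crank '{"xyz":[[0,0,0],[0,0,0],[0,0,0],[0,0,0],[0,0,0],[0,0,-5],[0,0,-20],[0,0,-30],[0,0,-40],[0,0,-40],[0,0,0]],"angular":[[0,0,0],[0,0,0],[0,0,0],[0,0,0],[0,0,0],[0,0,0],[0,0,0],[0,0,0],[0,0,0],[0,0,0],[0,0,0]],"fingers":[-1,-1,-1,-1,-1,-1,-1,-1,-1,-1,-1]}'
python3 -c "
from h import *
show((440,-103,300))"
```

```text
clock: 20.25
eef_pos: [614.9, -104.1, 317.7]
eef_rot: [3.086, 0.574, 0.017]
ft_force: [0.8, 0.0, 0.2]
gripper_width: 85.2
grip_force: 0.0
t 20.25 pos [ 614.9 -104.1  317.7] toolx yaw 21.1 tilt [ 0.62 -0.06] q [-0.11  0.42  0.29  1.54 -0.13  1.2  -1.  ] F [0.8 0.  0.2] M [ 0.02 -0.01 -0.05] w 85.2 g 0.0
to (440, -103, 300) tool delta [-163.   -63.9   15.8]
```

```bash

python3 -m crank '{"xyz":[[-40,-16,0],[-40,-16,0],[-40,-16,0],[-40,-16,0],[0,0,0]],"angular":[[0,0,0],[0,0,0],[0,0,0],[0,0,0],[0,0,0]],"fingers":[-1,-1,-1,-1,-1]}'
python3 - <<'E'
from bench import cams
import cv2,numpy as np
a=cams.grab_frame("top")[191:231,356:396];b=cams.grab_frame("side")[160:260,280:380]
cv2.imwrite("pics/n6.png",np.hstack([cv2.resize(x,(400,400),interpolation=2) for x in(a,b)])[:,:,::-1])
for n in["lever_grip","nut_centre","foot","pink_core_centre"]:
  print(n,[(np.round(d["point"]).tolist(),round(d["confidence"],2)) for d in cams.landmark_of(n,"side")[:3]])
E
```

```text
clock: 20.75
eef_pos: [433.8, -101.4, 310.2]
eef_rot: [-3.087, -0.571, 0.006]
ft_force: [1.1, 0.3, -0.3]
gripper_width: 85.4
grip_force: 0.0
lever_grip [([539.0, -103.0, 150.0], 0.66)]
nut_centre [([614.0, -105.0, 197.0], 0.65)]
foot [([610.0, -104.0, 108.0], 0.79)]
pink_core_centre [([613.0, -104.0, 65.0], 0.97), ([786.0, 28.0, 47.0], 0.94), ([517.0, 46.0, 48.0], 0.84)]
```

View pics/n6.png

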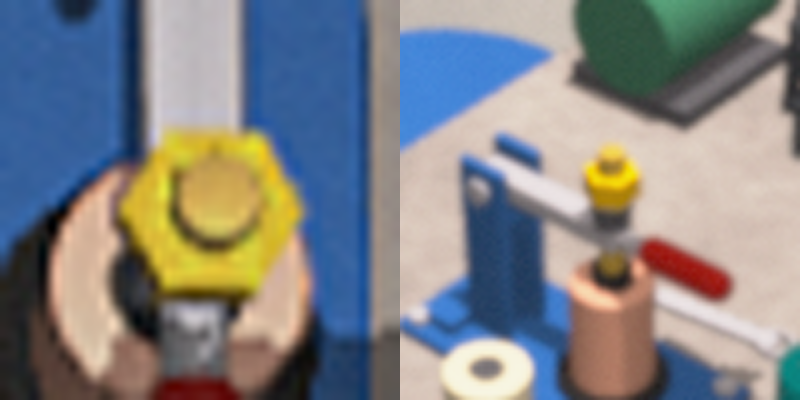

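The nut's flats now face ±x (crop px 213,212), which matches 4.2 rad. The lever is level and the foot is on the core (px 610,270), which hasn't moved. Handing in.

```bash
python3 -c "
from bench import ticket
print(ticket.hand_in())"
```

```text
the job is handed in; nothing more can be done
None
```

The lever is down with its foot resting on the pink core, which is still in place. The jam nut is turned clockwise down to its stop, the arm is clear of everything, and the job was handed in at about 21 s of the 66 s allowed.

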